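# Hang the puzzle picture in the viewer and hold its shutter half open

### The arm

A 6-joint arm with a two-finger parallel gripper is mounted at the origin on the work surface. World frame = base frame: x ahead of the robot, y to its left, z up, the work surface at z = 0. Lengths are in m, angles in rad, forces in N, time in s.
With the tool pointing down it reaches from about 0.425 to 1.125 m from the base axis. Payload 14.9 kg.
Tool frame: the origin (TCP) lies midway between the tips of the shut fingers; the grasp point (between the pads) lies 19 mm behind it; z points along the fingers, y is the line along which they close (so a half turn about z gives the same grasp; the last joint's range is limited). The gripper opens to 91 mm and grips with 3 to 60 N. Pads are 32 mm wide; open, the fingers measure 118 mm over their backs; the gripper's body (76 mm by 178 mm) begins 60 mm behind the grasp point.
Start: joints at [-1.323, 0.379, 1.734, -0, 1.028, -0.033], TCP at [0.194, -0.673, 0.214] pointing down, gripper open.
Joint ranges: [-2.77, 2.77], [-0.74, 2.19], [0, 2.66], [-1.06, 4.2], [0.31, 2.87], [-3.08, 3.08]. Speed limits (rad/s): [1.89, 1.89, 2.39, 3.14, 3.14, 3.14].

### API

Orientations are given as a 3x3 rotation matrix whose columns are the frame's x, y, z axes.
In Python, from workcell import monitor, vision, bot, find_in, masks_of, mark_of gives the robot as it stands.
- The arm moves only by the tool arm_command, never from a script. Its argument "moves" is a list of rows, each a list of 7 numbers: the shift along the tool's x, y, z in mm, then the turn, a rotation vector about the tool's x, y, z in degrees, then the gripper command: -1 is fully open, 1 is shut, values between are in proportion. In form: [[dx, dy, dz, ax, ay, az, fingers], ...]. A call has 1 to 20 rows; each row is the pose to reach, as a shift and turn from the pose commanded when the call began, along the tool's axes at that moment; what a row does not reach only later rows make up. A row lasts 1/10 s, in which the tool goes at most 50 mm and 8.59 degrees, less where a joint would pass 70% of its speed; a pose out of reach is approached as far as the arm can. A call with a gripper value outside its range is refused whole. The fingers move at their own pace and stop on an object; the grip force is fixed at half the most. Time passes only in rows, so rows that repeat a pose let the fingers close. It gives the time, the measured TCP pose, the force, the opening and the grip force at its end, in the units of the state.
- monitor.state(): the state, without advancing time (a new reading comes with each control period).
- vision.read_camera(name): name is "side" or "top" or "wrist"; returns a dict with "img" (384x512x3 uint8, red, green, blue), "range_z" (384x512 float32, m along the optical axis (not along the pixel's ray), 0 where there is no reading), "K" (3x3 intrinsics, pixels), "view" (4x4, takes a point from world to camera coordinates); the wrist camera has in their place "hand_eye" (4x4, takes a point from camera to tool coordinates, whose origin is the TCP and whose axes are the flange's). Camera axes: x right, y down, z forward; pixel columns grow to the right and rows downward; lengths in m; the calibration is good to about 2 mm. A picture is of the moment at which its call begins: read the wrist's pose just before it.
- bot.sign_off(): hands the job in; it is judged then, once.
Trained networks look in the newest picture that a camera, given by its name, has taken for a name from the list of things; names that differ only in an ending like _2 or _b are one class to them, and where a whole thing is asked for, a point or a joint stands for the part that bears it (a point fixed in the world has none). Each returns a list of dicts, best first, with "conf" (0 to 1); they miss things now and then, are a little off and sometimes report something else, mostly with a low value. They report only what shows in the picture. A call takes as long as a camera call. They do not tell look-alikes from the thing itself.
- find_in(camera, target): "extent" ([centre column, centre row, width, height] in pixels, round what is visible of it).
- masks_of(camera, target): "pixels" (384x512 bool, what is visible of it) and "extent" ([centre column, centre row, width, height] in pixels, round what is visible of it).
- mark_of(camera, target): "at" ([column, row] in pixels: a listed point, or the origin of a listed thing).
The state is a dict: "clock": time; "qpos": joint angles; "qvel": joint speeds; "joint_efforts": joint torques, N m; "tcp_pos": TCP position; "tcp_rot": TCP orientation; "contact_force": force on the tool from outside, world axes, zero at the start; "ft_torque": the same for the moment, N m; "grip_width": finger opening in m; "finger_force": force on a finger pad.
Only numpy, scipy, OpenCV 4.12 (cv2) and the standard library are available. Lean on these libraries where they do the work, as an engineer would, in place of code of your own. Each camera call takes 0.05 s, during which the arm holds its last target. There are 200 camera calls.

### The job

Take the blue picture card off the parking stand, hook it over the free end of the viewer's rail, clear of the lamp box, and slide it along the rail (without lifting it off) to the red mark in front of the lamp window, then let go of it. Only then push the lamp's sprung shutter open by its orange tab to half of its travel (the green line), never wide open, and finish while still holding it there. Leave the white card and everything else on the table where they are.

Things in the scene. Friction and masses are not known exactly. Their poses are not given: they have to be found in the camera images.
- viewer: The viewer, fixed to the table: wooden base 170 (x) by 420 (y) by 15 mm, carrying a black lamp box and a rail. Origin: centre of the base's underside, on the table; y along the rail, x from lamp box to rail, z up; yaw within 0.25 rad. Lamp box: x -78 to -12, y -160 to +60 mm, top at z = 125 mm, lit window facing the rail.
- rail_end (a point): The place to hook the card: point on the top face of the rail's free end, at (35, 110, 150) mm in the viewer's frame, axes as the viewer's. The rail is an aluminium bar 14 mm wide (x), 10 mm high, along y from -200 to +200 mm at x = 35 mm, top at z = 150 mm, on a post at each end; the part clear of the lamp box is y = +60 to +190 mm.
- mark (a point): The red mark: point on the rail's top face in front of the window, at (35, -90, 150) mm in the viewer's frame, axes as the viewer's. A red band on the rail and a red line on the base below show it. The card is at the mark when its origin is straight below this point, 96 mm lower.
- shutter (a joint): Lamp shutter, slides along the viewer's +y: 0 = closed (start; tab level with the red mark), 0.080 m = wide open, half = 0.040 m. A spring drives it shut: 3.3 N closed, 8.5 N at half, 13.7 N wide open (130 N/m), plus 0.4 N friction; it snaps shut when let go.
- tab (a point): Grip point of the shutter's orange tab, an upright block 24 (viewer x) by 14 mm (viewer y), from 5 to 60 mm above the lamp box's top; the point is on its centre line, 17 mm below its top, z = 168 mm, at x = -45 mm in the viewer's frame; it moves with the shutter. White lines on the lamp's top show closed and wide open, a green line half, where the tab's centre must stand.
- card: Blue picture card, a rigid hanger, 0.1 to 0.17 kg, 140 mm tall. Origin: level with its lower edge, straight below the middle of its hook channel; y along the bar it hangs on, z up. Plate 100 mm wide (y), 64 high, 5 thick, at x = 13.5 mm. Starts hung level on one of the stand's bars, its y within 0.35 rad of world y. May hang on the rail either way round.
- card_hook (a point): Middle of the roof of the blue card's hook channel, 96 mm above the card's origin: the channel is open downwards, 22 mm wide (card x -11 to +11 mm), between the neck (30 mm wide) and a steel back lip that reaches down to 25 mm below the roof (x -11 to -19 mm). Hung, the roof rests on the bar's top and the card balances level.
- card_grip (a point): Grip point of the blue card: centre of its grip block (16 mm in card x, 24 mm in card y, from 104 to 140 mm above the card's origin), 128 mm above the origin, 12 mm below the block's top.
- spare: The white picture card, same shape and size and frame as the blue one, hung on the stand's other bar. Bystander.
- stand: Parking stand for cards, fixed: wooden base 170 by 120 by 12 mm, two aluminium bars 14 mm wide, 70 mm long along y, at x = -40 and +40 mm, tops at z = 115 mm. Origin: centre of the underside.
- mug: White mug, 80 mm across, 90 mm high; origin at the centre of its foot. Bystander.
- glue: White glue bottle, 48 mm across, 120 mm high; origin at the centre of its foot. Bystander.
- tin: Red tin, 70 mm across, 80 mm high; origin at the centre of its foot. Bystander.
- remote: Black remote control, 45 by 160 by 18 mm; origin at the centre of its underside. Bystander.
- brush: Small brush lying on the table; origin at its underside. Bystander.
Things that resemble listed ones, but are neither listed nor needed, are in the scene too. There is more than one size of the card; the job needs the largest.

How it is judged:
By the outcome, as a careful person would: the job done as asked, in the order asked, and still so for the second after the job is handed in, while the arm keeps its last pose, push and grip.
It also fails if it takes over 64 s, if anything falls off the work surface, if the arm or the gripper's body presses on something with over 40 N, if the wrist force passes 120 N, or if a joint passes its speed limit or range.

## Working session

There is one attempt and no reset: what is moved stays moved. The work goes in short steps, Python scripts to look and compute and a tool call to move; the robot and the scene stay as the last step left them, time stands still between calls to the robot, and variables do not carry over. Pictures are saved under pics/ and viewed, at most 10 in all, crops included, and the job is handed in when it is done.

Besides the shell and the picture viewer there is one more tool, called by a JSON object that holds its "name" and its "arguments". arm_command: Moves the arm, as the interface text tells. Its arguments: {"type":"object","properties":{"moves":{"type":"array"}},"required":["moves"]}

```bash
mkdir -p pics; ls
cat > h.py <<'E'
import numpy as np, cv2
from workcell import monitor, vision, bot, find_in, masks_of, mark_of
def cam(name):
    s=monitor.state(); c=vision.read_camera(name)
    if name=='wrist':
        T=np.eye(4); T[:3,:3]=s['tcp_rot']; T[:3,3]=s['tcp_pos']; c['c2w']=T@c['hand_eye']
    else: c['c2w']=np.linalg.inv(c['view'])
    return c
def cloud(c):
    v,u=np.mgrid[:384,:512]; z=c['range_z']; K=c['K']
    P=np.stack([(u-K[0,2])/K[0,0]*z,(v-K[1,2])/K[1,1]*z,z],-1)
    W=P@c['c2w'][:3,:3].T+c['c2w'][:3,3]; W[z<=0]=np.nan; return W
def ray(c,u,v,z):
    d=c['c2w'][:3,:3]@np.linalg.solve(c['K'],[u,v,1]); o=c['c2w'][:3,3]
    return o+d*(z-o[2])/d[2]
def proj(c,p):
    q=np.linalg.inv(c['c2w'])@np.append(p,1); q=c['K']@q[:3]; return q[:2]/q[2]
E
cat > a.py <<'E'
from h import *
ims=[]
for n in ('top','side'):
    c=cam(n); np.savez(n+'.npz',**c); ims.append(c['img'])
    for t in ['viewer','card','spare','stand','tab','mug','glue','tin','remote','brush']:
        print(n,t,[(np.round(d['extent']).astype(int).tolist(),round(d['conf'],2)) for d in find_in(n,t)][:4])
    for t in ['rail_end','mark','tab','card_hook','card_grip','viewer','stand']:
        print(n,t,[(np.round(d['at']).astype(int).tolist(),round(d['conf'],2)) for d in mark_of(n,t)][:4])
    cv2.imwrite('pics/%s0.png'%n,cv2.resize(c['img'][:,:,::-1],(800,600),interpolation=cv2.INTER_CUBIC))
E
python3 a.py
```

```text
pics
top viewer [([338, 202, 148, 72], 0.82), ([365, 212, 13, 18], 0.21)]
top card [([235, 198, 21, 31], 0.94), ([205, 151, 23, 26], 0.81), ([175, 194, 28, 18], 0.5)]
top spare [([176, 220, 35, 17], 0.58)]
top stand [([180, 210, 48, 59], 0.86), ([170, 195, 34, 22], 0.25)]
top tab [([366, 210, 10, 17], 0.67)]
top mug [([244, 125, 27, 40], 0.56), ([170, 194, 30, 17], 0.24)]
top glue [([279, 127, 14, 23], 0.74), ([172, 193, 32, 17], 0.58)]
top tin [([316, 122, 24, 26], 0.92)]
top remote [([369, 271, 47, 44], 0.58)]
top brush [([208, 277, 15, 62], 0.74)]
top rail_end [([277, 132], 0.69), ([301, 176], 0.61)]
top mark [([373, 190], 0.7)]
top tab [([371, 214], 0.45)]
top card_hook [([207, 156], 0.56), ([165, 192], 0.47)]
top card_grip [([239, 212], 0.9), ([204, 161], 0.76)]
top viewer [([329, 204], 0.94)]
top stand [([182, 209], 0.84)]
side viewer [([296, 173, 118, 105], 0.66)]
side card [([242, 235, 36, 21], 0.98), ([181, 234, 29, 21], 0.86)]
side spare [([226, 285, 28, 40], 0.87), ([198, 273, 21, 46], 0.23)]
side stand [([213, 287, 75, 66], 0.93)]
side tab [([296, 173, 118, 105], 0.7), ([237, 152, 17, 25], 0.63), ([328, 144, 15, 20], 0.57)]
side mug [([198, 191, 36, 36], 0.59)]
side glue [([215, 170, 11, 33], 0.92)]
side tin [([236, 152, 18, 31], 0.68)]
side remote [([373, 189, 20, 28], 0.95), ([198, 188, 39, 39], 0.53), ([198, 274, 21, 43], 0.38)]
side brush [([302, 306, 65, 46], 0.87)]
side rail_end [([298, 182], 0.66), ([297, 303], 0.65), ([270, 160], 0.59)]
side mark [([311, 134], 0.76), ([298, 182], 0.47)]
side tab [([331, 138], 0.57)]
side card_hook [([249, 239], 0.96), ([193, 264], 0.88), ([186, 237], 0.62)]
side card_grip [([196, 255], 0.75), ([193, 242], 0.75), ([300, 185], 0.72), ([259, 241], 0.65)]
side viewer [([298, 183], 0.64)]
side stand [([214, 290], 0.69)]
```

View pics/top0.png

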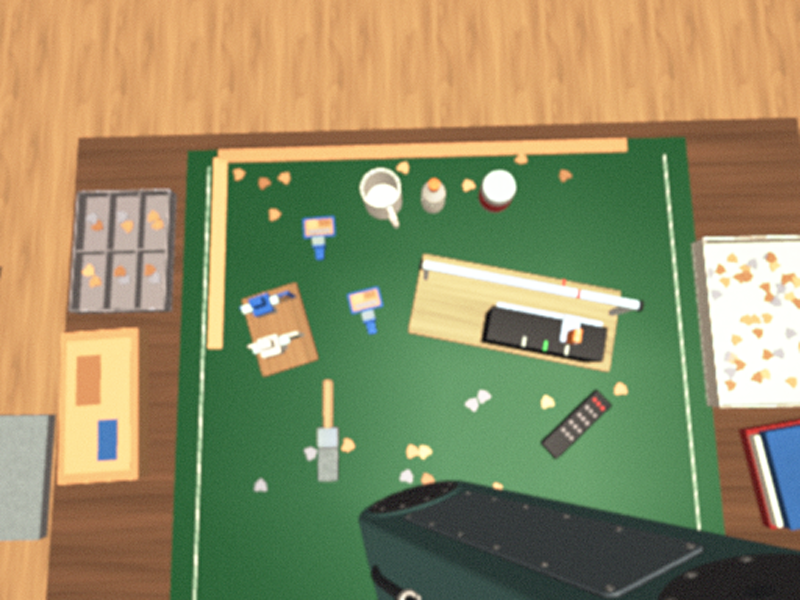

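View pics/side0.png

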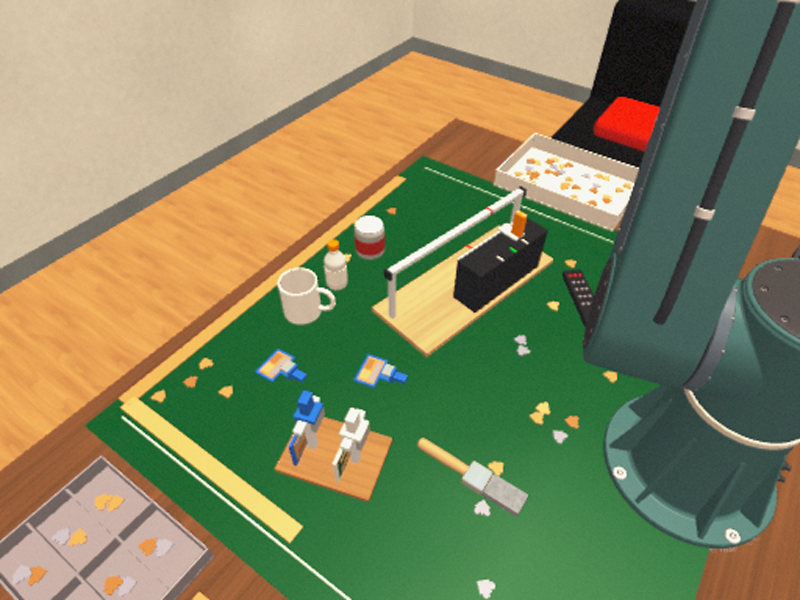

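The candidates for the blue card are one hung on the stand (side ≈(197,262), top ≈(170,194) at 512 px) and two lying flat at top (205,151) and (235,198). The hung one matches the description, since the flat ones are smaller. Next I fit poses from depth and check sizes in a crop.

```bash
cat > b.py <<'E'
from h import *
c=dict(np.load('top.npz')); W=cloud(c)
print('cam',c['c2w'].round(3).tolist())
u,v=np.meshgrid(np.arange(512),np.arange(384))
def reg(x0,y0,x1,y1): return (u>=x0)&(u<=x1)&(v>=y0)&(v<=y1)
z=W[...,2]
print('table z',np.nanmedian(z[reg(260,250,300,300)]))
def rect(m,n):
    P=W[m][:,:2]*1000; r=cv2.minAreaRect(P.astype(np.float32)); print(n,m.sum(),[np.round(x,1) for x in r])
R=reg(255,155,415,245)
rect(R&(z>.008),'viewer all'); 
rail=R&(z>.142)&(z<.157); rect(rail,'rail-height')
lamp=R&(z>.115)&(z<.133); rect(lamp,'lamp'); print(np.nanmedian(z[lamp]),np.nanmedian(z[rail]))
S=reg(150,178,208,245); rect(S&(z>.006)&(z<.02),'standbase')
for n,(a,b) in {'blue':((150,178),(195,205)),'white':((150,206),(200,232))}.items():
    m=reg(*a,*b)&(z>.06); P=W[m]; print(n,m.sum(),P[:,2].max())
    for lo,hi in((.06,.1),(.1,.125),(.125,.2)):
        q=P[(P[:,2]>lo)&(P[:,2]<=hi)]; print(lo,len(q),q.mean(0).round(4) if len(q) else '')
    rect(m,n)
for p in [(205,151),(235,198)]:
    print('flat',W[p[1],p[0]].round(3))
hsv=cv2.cvtColor(c['img'],cv2.COLOR_RGB2HSV)
bl=(hsv[...,0]>100)&(hsv[...,0]<125)&(hsv[...,1]>120)
for n,r in {'f1':reg(190,135,222,168),'f2':reg(218,180,250,216)}.items(): rect(r&(z>.003),n)
im=c['img'][170:255,140:260,::-1]; cv2.imwrite('pics/crop1.png',cv2.resize(im,(780,552),interpolation=cv2.INTER_CUBIC))
E
python3 b.py
```

```text
cam [[-0.021, -0.989, 0.146, 0.402], [-1.0, 0.024, 0.015, 0.043], [-0.018, -0.145, -0.989, 1.15], [0.0, 0.0, 0.0, 1.0]]
table z 0.00047070575483121324
viewer all 6823 [array([ 531.4, -155.3]), array([419.1, 170.8]), np.float64(77.6)]
rail-height 784 [array([ 524.6, -153.8]), array([415. , 100.7]), np.float64(77.6)]
lamp 1788 [array([ 507.2, -152.5]), array([401.9, 108.5]), np.float64(77.8)]
0.12420533157278257 0.14909387441689237
standbase 1312 [array([493.2, 324.1]), array([231.2, 153.5]), np.float64(10.3)]
blue 272 0.16223786799629536
0.06 45 [0.5566 0.3234 0.0819]
0.1 144 [0.54   0.342  0.1172]
0.125 83 [0.5432 0.3411 0.1488]
blue 272 [array([543.6, 343.3]), array([36.4, 99.1]), np.float64(17.7)]
white 271 0.1633322820715839
0.06 46 [0.476  0.3175 0.0815]
0.1 153 [0.4644 0.32   0.118 ]
0.125 72 [0.4655 0.3242 0.1509]
white 271 [array([464.8, 325.4]), array([35. , 98.8]), np.float64(15.1)]
flat [0.699 0.248 0.024]
flat [0.543 0.152 0.002]
f1 312 [array([702.4, 248.4]), array([110.2, 114.5]), np.float64(88.5)]
f2 321 [array([542.8, 154.4]), array([105.5, 119.4]), np.float64(88.5)]
```

View pics/crop1.png

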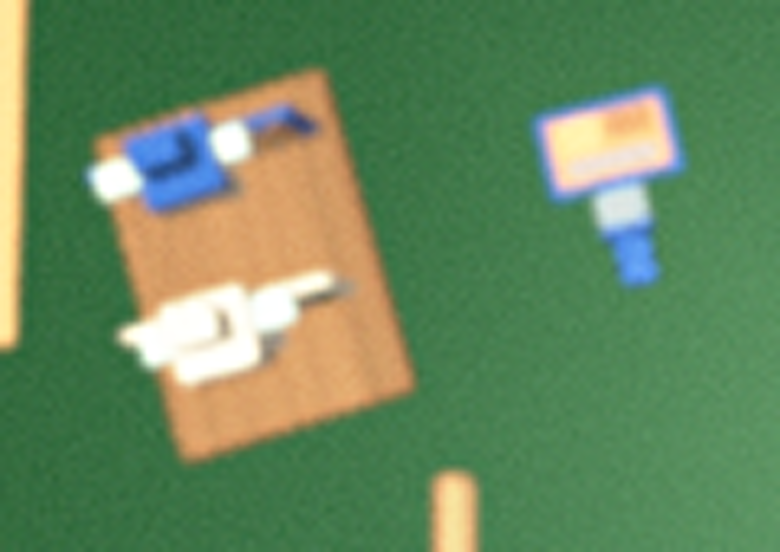

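The crop shows the hung blue card at crop (180,160) on the upper bar. Its plate is seen edge-on at (285,120), and the white card is on the lower bar. The flat one at (615,145) is visibly smaller, about 110 mm including its depth smear, so the hung blue card is the one. Moving there now.

```bash
cat >> h.py <<'E'
def V(p,c=(.5314,-.1553),yaw=-.2164):  # viewer frame mm -> world m
    x,y,z=np.array(p)/1000; a=np.cos(yaw),np.sin(yaw)
    return np.array([c[0]+a[0]*x-a[1]*y,c[1]+a[1]*x+a[0]*y,z])
def go(p,closing=None):
    """delta row to TCP p, tool down, closing line (tool y) at world angle"""
    from scipy.spatial.transform import Rotation as R
    s=monitor.state(); Rt=s['tcp_rot']; d=Rt.T@(np.array(p)-s['tcp_pos'])*1000
    if closing is None: w=np.zeros(3)
    else:
        best=None
        for k in (0,np.pi):
            y=np.array([np.cos(closing+k),np.sin(closing+k),0]); z=np.array([0,0,-1.]); 
            w=R.from_matrix(Rt.T@np.stack([np.cross(y,z),y,z],1)).as_rotvec(degrees=True)
            if best is None or np.linalg.norm(w)<np.linalg.norm(best): best=w
        w=best
    print('go',d.round(1).tolist(),w.round(2).tolist(),'q',s['qpos'].round(2).tolist()); return d,w
E
python3 - <<'E'
from h import *
s=monitor.state(); print(np.round(s['tcp_rot'],3).tolist(), s['clock'],s['grip_width'])
print(vision.read_camera('wrist')['hand_eye'].round(3).tolist())
go([.194,-.673,.36]); go([.5,-.3,.36]); go([.545,.345,.33],.31); go([.545,.345,.33],.31+np.pi/2)
E
```

```text
[[0.961, 0.277, -0.0], [0.277, -0.961, -0.0], [-0.0, 0.0, -1.0]] 1.8 0.09076903276911155
[[0.0, -0.961, -0.277, 0.079], [1.0, -0.0, 0.0, -0.001], [-0.0, -0.277, 0.961, -0.173], [0.0, 0.0, 0.0, 1.0]]
go [-0.1, 0.4, -146.1] [0.0, 0.0, 0.0] q [-1.32, 0.38, 1.73, -0.0, 1.03, -0.03]
go [397.3, -273.2, -146.1] [0.0, 0.0, 0.0] q [-1.32, 0.38, 1.73, -0.0, 1.03, -0.03]
go [619.3, -880.5, -116.1] [0.0, -0.0, 88.33] q [-1.32, 0.38, 1.73, -0.0, 1.03, -0.03]
go [619.3, -880.5, -116.1] [0.0, 0.0, -1.67] q [-1.32, 0.38, 1.73, -0.0, 1.03, -0.03]
```

{"name": "arm_command", "arguments": {"moves": [[0, 0, -146, 0, 0, 0, -0.1], [0, 0, -146, 0, 0, 0, -0.1], [0, 0, -146, 0, 0, 0, -0.1], [397, -273, -146, 0, 0, -45, -0.1], [397, -273, -146, 0, 0, -45, -0.1], [397, -273, -146, 0, 0, -45, -0.1], [397, -273, -146, 0, 0, -45, -0.1], [397, -273, -146, 0, 0, -45, -0.1], [397, -273, -146, 0, 0, -45, -0.1], [397, -273, -146, 0, 0, -45, -0.1], [397, -273, -146, 0, 0, -45, -0.1], [397, -273, -146, 0, 0, -45, -0.1], [619, -880, -116, 0, 0, -92, -0.1], [619, -880, -116, 0, 0, -92, -0.1], [619, -880, -116, 0, 0, -92, -0.1], [619, -880, -116, 0, 0, -92, -0.1], [619, -880, -116, 0, 0, -92, -0.1], [619, -880, -116, 0, 0, -92, -0.1], [619, -880, -116, 0, 0, -92, -0.1], [619, -880, -116, 0, 0, -92, -0.1]]}}

```text
clock: 3.85
tcp_pos: [0.5182, 0.0749, 0.3424]
tcp_rot: [[-0.311, 0.951, 0.001], [0.951, 0.311, 0.0], [-0.0, 0.001, -1.0]]
contact_force: [0.4, 0.7, 0.2]
grip_width: 0.0502
finger_force: 0.0
```

{"name": "arm_command", "arguments": {"moves": [[248, 110, 12, 0, 0, 0, -0.1], [248, 110, 12, 0, 0, 0, -0.1], [248, 110, 12, 0, 0, 0, -0.1], [248, 110, 12, 0, 0, 0, -0.1], [248, 110, 12, 0, 0, 0, -0.1], [248, 110, 12, 0, 0, 0, -0.1], [248, 110, 12, 0, 0, 0, -0.1], [248, 110, 12, 0, 0, 0, -0.1], [248, 110, 12, 0, 0, 0, -0.1]]}}

```text
clock: 4.75
tcp_pos: [0.546, 0.3417, 0.3302]
tcp_rot: [[-0.31, 0.951, 0.0], [0.951, 0.31, -0.0], [-0.0, -0.0, -1.0]]
contact_force: [0.0, -0.5, -0.2]
grip_width: 0.0503
finger_force: 0.0
```

```bash
cat > c.py <<'E'
from h import *
c=cam('wrist'); W=cloud(c); np.savez('w1.npz',**c); z=W[...,2]
print(monitor.state()['tcp_pos'])
for t in ['card_grip','card_hook','stand','card','spare']:
    print(t,[(np.round(d['at']).astype(int).tolist(),round(d['conf'],2),W[int(d['at'][1]),int(d['at'][0])].round(3).tolist()) for d in mark_of('wrist',t)])
hsv=cv2.cvtColor(c['img'],cv2.COLOR_RGB2HSV)
bl=(hsv[...,0]>100)&(hsv[...,0]<125)&(hsv[...,1]>100)&(W[...,0]>.49)&(W[...,0]<.6)&(W[...,1]>.25)&(W[...,1]<.42)
def rect(m,n):
    P=W[m]; r=cv2.minAreaRect((P[:,:2]*1000).astype(np.float32)); print(n,m.sum(),[np.round(x,1) for x in r],P[:,2].mean().round(4))
print('zmax',np.nanmax(z[bl]),np.histogram(z[bl],bins=np.arange(.04,.19,.01)))
zm=np.nanpercentile(z[bl],99)
rect(bl&(z>zm-.008),'block top'); rect(bl&(z>zm-.044)&(z<zm-.03),'shoulder');rect(bl&(z<.09)&(z>.05),'plate')
i=c['img'].copy(); cv2.imwrite('pics/w1.png',cv2.resize(i[:,:,::-1],(800,600)))
E
python3 c.py
```

```text
[0.54605794 0.34158219 0.33032227]
card_grip [([256, 174], 0.8, [0.544, 0.345, 0.162])]
card_hook [([218, 247], 0.79, [0.523, 0.333, 0.35]), ([311, 226], 0.67, [0.57, 0.368, 0.36]), ([259, 169], 0.55, [0.545, 0.354, 0.161]), ([260, 155], 0.23, [0.542, 0.365, 0.117])]
stand [([239, 154], 0.7, [0.511, 0.341, 0.014]), ([258, 171], 0.33, [0.545, 0.349, 0.16])]
card [([258, 156], 0.94, [0.54, 0.362, 0.116]), ([340, 230], 0.85, [0.747, 0.255, 0.006]), ([250, 250], 0.7, [0.591, 0.158, 0.003])]
spare [([213, 152], 0.96, [0.478, 0.349, 0.118]), ([260, 170], 0.52, [0.547, 0.352, 0.161])]
zmax 0.450449927441131 (array([  1,   2,   0,   6, 103,   2,   0,   0, 367,  13,  13,  47, 175,
         0]), array([0.04, 0.05, 0.06, 0.07, 0.08, 0.09, 0.1 , 0.11, 0.12, 0.13, 0.14,
       0.15, 0.16, 0.17, 0.18]))
block top 43 [array([544. , 371.1]), array([86.2, 20.6]), np.float64(18.4)] 0.4324
shoulder 0 [array([0., 0.]), array([0., 0.]), np.float64(0.0)] nan
plate 111 [array([558.1, 349.3]), array([ 4.7, 99.2]), np.float64(18.5)] 0.0841c.py:9: RuntimeWarning: Mean of empty slice.
  P=W[m]; r=cv2.minAreaRect((P[:,:2]*1000).astype(np.float32)); print(n,m.sum(),[np.round(x,1) for x in r],P[:,2].mean().round(4))
  ret = ret.dtype.type(ret / rcount)
```

View pics/w1.png

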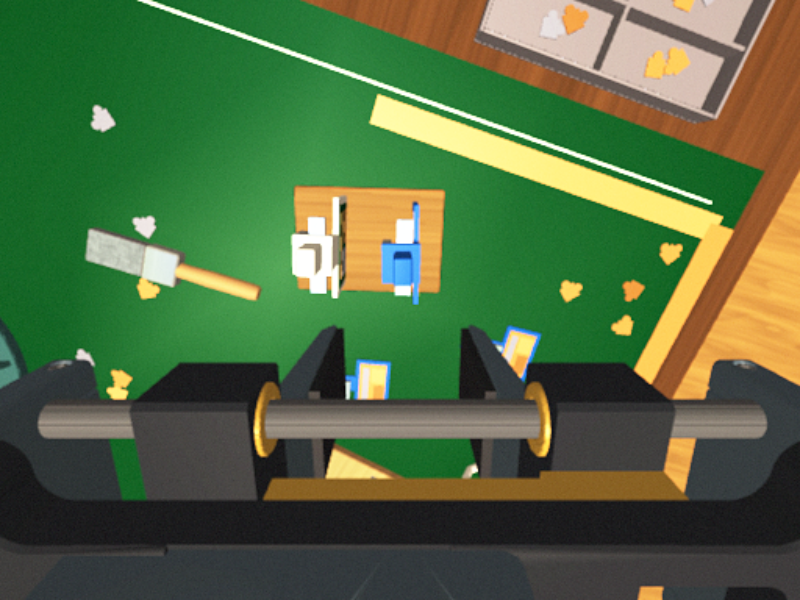

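```bash
sed -i "s/bl&(z>zm-.008)/bl\&(z>.152)\&(z<.17)/; s/bl&(z>zm-.044)&(z<zm-.03)/bl\&(z>.11)\&(z<.13)/; s/cam('wrist')/dict(np.load('w1.npz'))/;/mark_of/d;/for t/d" c.py; python3 c.py; python3 -c "
from h import *
go([.5455,.3455,.147-.019],np.radians(18.4))"
```

```text
[0.54606692 0.34222249 0.33034088]
zmax 0.450449927441131 (array([  1,   2,   0,   6, 103,   2,   0,   0, 367,  13,  13,  47, 175,
         0]), array([0.04, 0.05, 0.06, 0.07, 0.08, 0.09, 0.1 , 0.11, 0.12, 0.13, 0.14,
       0.15, 0.16, 0.17, 0.18]))
block top 216 [array([545.9, 345.9]), array([14.3, 22.8]), np.float64(18.0)] 0.1606
shoulder 367 [array([544.8, 345. ]), array([33.1, 35.9]), np.float64(17.5)] 0.1248
plate 111 [array([558.1, 349.3]), array([ 4.7, 99.2]), np.float64(18.5)] 0.0841
go [3.3, 0.4, 202.3] [0.02, -0.0, -0.35] q [0.52, 0.18, 1.77, 0.0, 1.19, 0.21]
```

Block top is 14×23 mm at (545.9, 345.9, 161) and matches the large card (16×24 mm, top at 159 mm). Descending and gripping.

{"name": "arm_command", "arguments": {"moves": [[3, 1, 50, 0, 0, 0, -0.1], [3, 1, 100, 0, 0, 0, -0.1], [3, 1, 130, 0, 0, 0, -0.1], [3, 1, 150, 0, 0, 0, -0.1], [3, 1, 165, 0, 0, 0, -0.1], [3, 1, 180, 0, 0, 0, -0.1], [3, 1, 192, 0, 0, 0, -0.1], [3, 1, 200, 0, 0, 0, -0.1], [3, 1, 200, 0, 0, 0, -0.1], [3, 1, 200, 0, 0, 0, -0.1], [3, 1, 200, 0, 0, 0, 1], [3, 1, 200, 0, 0, 0, 1], [3, 1, 200, 0, 0, 0, 1], [3, 1, 200, 0, 0, 0, 1], [3, 1, 200, 0, 0, 0, 1], [3, 1, 200, 0, 0, 0, 1], [3, 1, 200, 0, 0, 0, 1]]}}

```text
clock: 6.75
tcp_pos: [0.5459, 0.3459, 0.1302]
tcp_rot: [[-0.31, 0.951, -0.0], [0.951, 0.31, -0.0], [0.0, -0.0, -1.0]]
contact_force: [-2.3, -0.3, 3.4]
grip_width: 0.0158
finger_force: 30.0
```

{"name": "arm_command", "arguments": {"moves": [[0, 0, -10, 0, 0, 0, 1], [0, 0, -25, 0, 0, 0, 1], [0, 0, -50, 0, 0, 0, 1], [0, 0, -80, 0, 0, 0, 1], [0, 0, -110, 0, 0, 0, 1], [0, 0, -140, 0, 0, 0, 1], [0, 0, -170, 0, 0, 0, 1], [0, 0, -200, 0, 0, 0, 1], [0, 0, -220, 0, 0, 0, 1], [0, 0, -230, 0, 0, 0, 1], [0, 0, -230, 0, 0, 0, 1]]}}

```text
clock: 7.85
tcp_pos: [0.5463, 0.3461, 0.362]
tcp_rot: [[-0.311, 0.951, 0.002], [0.951, 0.311, 0.001], [0.001, 0.003, -1.0]]
contact_force: [0.0, 0.8, -1.4]
grip_width: 0.0157
finger_force: 30.0
```

```bash
sed -i 's/for k in (0,np.pi)/for k in (0,)/' h.py; python3 -c "
from h import *
p=V([35,110,0]);p[2]=.36;print(p);go(p,-.2164);print(monitor.state()['contact_force'])"
```

```text
[ 0.58920233 -0.05538058  0.36      ]
go [-395.0, -83.9, 1.6] [0.13, -0.07, 30.49] q [0.53, 0.16, 1.74, 0.0, 1.24, 0.21]
[ 0.00558001  0.75428446 -1.38093774]
```

{"name": "arm_command", "arguments": {"moves": [[-20, -4, 0, 0, 0, 2, 1], [-50, -11, 0, 0, 0, 4, 1], [-85, -18, 0, 0, 0, 7, 1], [-120, -26, 0, 0, 0, 10, 1], [-155, -33, 0, 0, 0, 13, 1], [-190, -41, 0, 0, 0, 16, 1], [-225, -48, 0, 0, 0, 19, 1], [-260, -56, 0, 0, 0, 22, 1], [-295, -63, 0, 0, 0, 25, 1], [-325, -70, 0, 0, 0, 27, 1], [-350, -75, 0, 0, 0, 29, 1], [-370, -79, 0, 0, 0, 30, 1], [-385, -82, 0, 0, 0, 30.5, 1], [-395, -84, 0, 0, 0, 30.5, 1], [-395, -84, 0, 0, 0, 30.5, 1], [-395, -84, 0, 0, 0, 30.5, 1]]}}

```text
clock: 9.45
tcp_pos: [0.5886, -0.0553, 0.3598]
tcp_rot: [[0.215, 0.977, -0.0], [0.977, -0.215, 0.0], [0.0, -0.0, -1.0]]
contact_force: [-0.2, -0.4, -1.4]
grip_width: 0.0158
finger_force: 30.0
```

```bash
cat > d.py <<'E'
from h import *
c=cam('wrist'); s=monitor.state(); W=cloud(c); z=W[...,2]; np.savez('w2.npz',**c)
print(s['tcp_pos'],s['tcp_rot'].round(3).tolist())
m=(z>.138)&(z<.158)&(np.hypot(W[...,0]-.5892,W[...,1]+.0554)<.2)
n,l,st,_=cv2.connectedComponentsWithStats(m.astype(np.uint8))
for k in range(1,n):
    if st[k,4]<60: continue
    P=W[l==k]; r=cv2.minAreaRect((P[:,:2]*1000).astype(np.float32)); print(st[k].tolist(),[np.round(x,1) for x in r],P[:,2].mean())
print('expected rail centre axis pts',V([35,110,150]),V([35,200,150]),'px',proj(c,V([35,110,150])),proj(c,V([35,200,150])))
i=c['img'].copy()
for p in ([35,110,150],[35,200,150],[28,150,150],[42,150,150],[85,210,15],[-85,210,15]): cv2.circle(i,tuple(int(round(a)) for a in proj(c,V(p))),2,(255,0,255),-1)
cv2.imwrite('pics/w2.png',cv2.resize(i[:,:,::-1],(800,600)))
E
python3 d.py
```

```text
[ 0.58863208 -0.0550743   0.3599462 ] [[0.214, 0.977, -0.0], [0.977, -0.214, 0.0], [0.0, -0.0, -1.0]]
[252, 99, 13, 5, 65] [array([610.2,  37.3]), array([ 5.1, 16. ]), np.float64(77.6)] 0.1538095134307599
[253, 105, 11, 98, 961] [array([594.7, -34.5]), array([137. ,  13.7]), np.float64(77.9)] 0.15188386369272466
[254, 281, 9, 11, 90] [array([ 549.2, -241.4]), array([19.1, 13.1]), np.float64(77.7)] 0.15222158263058713
expected rail centre axis pts [ 0.58920233 -0.05538058  0.15      ] [0.60852668 0.03252033 0.15      ] px [257.52564076 170.63713288] [257.54998186 105.08149626]
```

View pics/w2.png

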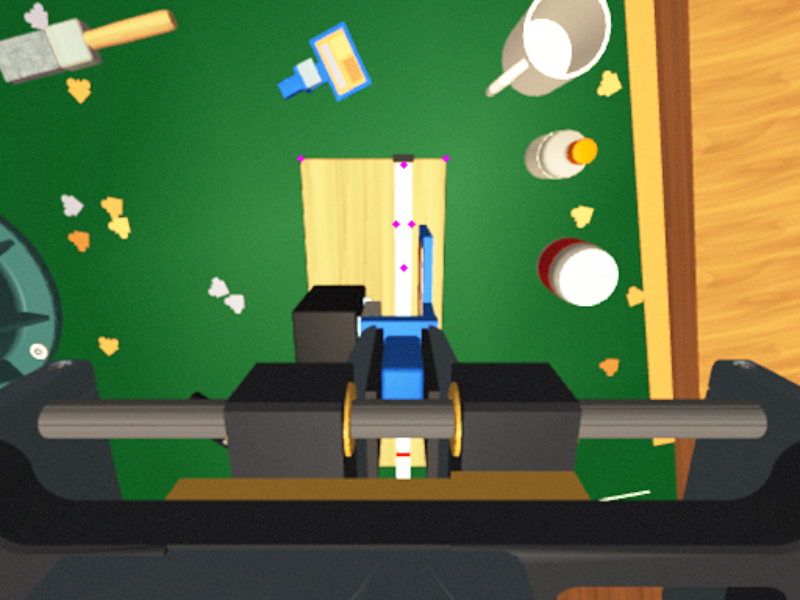

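The pink model points sit on the rail's centreline at (403,165–268) and on the base corners, so the viewer pose is right. The held blue card hangs level with its plate at (427,265), straddling the rail, and the red mark shows at (403,455). Lowering.

{"name": "arm_command", "arguments": {"moves": [[0, 1.3, 30, 0, 0, 0, 1], [0, 1.3, 60, 0, 0, 0, 1], [0, 1.3, 90, 0, 0, 0, 1], [0, 1.3, 110, 0, 0, 0, 1], [0, 1.3, 130, 0, 0, 0, 1], [0, 1.3, 145, 0, 0, 0, 1], [0, 1.3, 160, 0, 0, 0, 1], [0, 1.3, 170, 0, 0, 0, 1], [0, 1.3, 178, 0, 0, 0, 1], [0, 1.3, 184, 0, 0, 0, 1], [0, 1.3, 188, 0, 0, 0, 1], [0, 1.3, 190, 0, 0, 0, 1], [0, 1.3, 191, 0, 0, 0, 1], [0, 1.3, 192, 0, 0, 0, 1], [0, 1.3, 192, 0, 0, 0, 1]]}}

```text
clock: 11.0
tcp_pos: [0.5901, -0.0559, 0.1683]
tcp_rot: [[0.215, 0.977, 0.0], [0.977, -0.215, -0.0], [0.0, 0.0, -1.0]]
contact_force: [-0.7, -0.2, -1.0]
grip_width: 0.0159
finger_force: 30.0
```

{"name": "arm_command", "arguments": {"moves": [[0, 0, 1, 0, 0, 0, 1], [0, 0, 2, 0, 0, 0, 1], [0, 0, 2, 0, 0, 0, 1]]}}

```text
clock: 11.3
tcp_pos: [0.59, -0.0559, 0.166]
tcp_rot: [[0.215, 0.977, -0.0], [0.977, -0.215, 0.0], [-0.0, -0.0, -1.0]]
contact_force: [-0.0, 0.1, -0.6]
grip_width: 0.016
finger_force: 30.0
```

{"name": "arm_command", "arguments": {"moves": [[0, 0, 1, 0, 0, 0, 1], [0, 0, 1, 0, 0, 0, 1]]}}

```text
clock: 11.5
tcp_pos: [0.5901, -0.0559, 0.1652]
tcp_rot: [[0.215, 0.977, 0.0], [0.977, -0.215, 0.0], [0.0, 0.0, -1.0]]
contact_force: [-1.3, 0.6, 0.4]
grip_width: 0.0158
finger_force: 30.0
```

```bash
cat > e.py <<'E'
from h import *
from workcell import *
s=monitor.state(); print(s['tcp_pos'],s['contact_force'])
c=cam('side'); W=cloud(c); 
p=proj(c,s['tcp_pos']).round().astype(int); print(p)
i=c['img'].copy(); x,y=max(p[0]-50,0),max(p[1]-35,0)
cv2.imwrite('pics/s%d.png'%round(s['clock']*100),cv2.resize(i[y:y+75,x:x+100,::-1],(800,600),interpolation=cv2.INTER_CUBIC))
w=dict(np.load('w2.npz')); m=ray(w,258,291,.15); print('mark',m,V([35,-90,150]))
t=V([35.5,-90,0]); t[2]=s['tcp_pos'][2]; go(t,-.2164)
E
python3 e.py; ls pics
```

```text
[ 0.59011601 -0.05592658  0.16522301] [-1.25721441  0.55821422  0.42119378]
[271 156]
mark [ 0.54670098 -0.25268738  0.15      ] [ 0.54625934 -0.25071593  0.15      ]
go [-199.7, -0.5, -0.0] [0.01, -0.0, -0.01] q [-0.13, 0.28, 1.98, 0.0, 0.89, 0.08]
crop1.png
s1150.png
side0.png
top0.png
w1.png
w2.png
```

View pics/s1150.png

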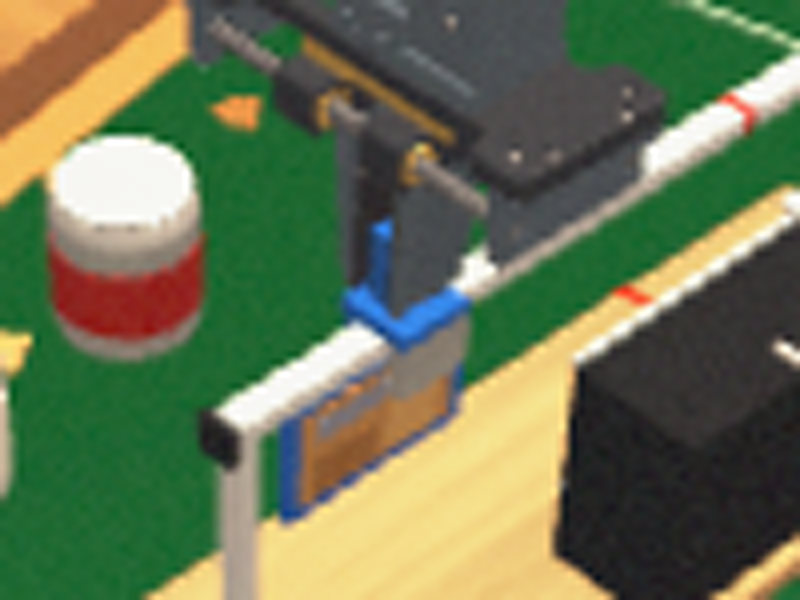

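Hooked: the roof is on the rail at (400,320) and the grey lip is on the lamp side at (430,350). Sliding.

{"name": "arm_command", "arguments": {"moves": [[-4, 0, 0, 0, 0, 0, 1], [-12, 0, 0, 0, 0, 0, 1], [-22, 0, 0, 0, 0, 0, 1], [-34, 0, 0, 0, 0, 0, 1], [-46, 0, 0, 0, 0, 0, 1], [-58, 0, 0, 0, 0, 0, 1], [-70, 0, 0, 0, 0, 0, 1], [-80, 0, 0, 0, 0, 0, 1], [-90, 0, 0, 0, 0, 0, 1], [-97, 0, 0, 0, 0, 0, 1], [-100, 0, 0, 0, 0, 0, 1], [-100, 0, 0, 0, 0, 0, 1]]}}

```text
clock: 12.75
tcp_pos: [0.5685, -0.1543, 0.1652]
tcp_rot: [[0.215, 0.977, 0.0], [0.977, -0.215, -0.001], [-0.001, 0.0, -1.0]]
contact_force: [-1.0, -3.7, 4.9]
grip_width: 0.0161
finger_force: 30.0
```

{"name": "arm_command", "arguments": {"moves": [[-4, 0, -0.4, 0, 0, 0, 1], [-12, 0, -0.4, 0, 0, 0, 1], [-22, 0, -0.4, 0, 0, 0, 1], [-34, 0, -0.4, 0, 0, 0, 1], [-46, 0, -0.4, 0, 0, 0, 1], [-58, 0, -0.4, 0, 0, 0, 1], [-70, 0, -0.4, 0, 0, 0, 1], [-80, 0, -0.4, 0, 0, 0, 1], [-90, 0, -0.4, 0, 0, 0, 1], [-97, 0, -0.4, 0, 0, 0, 1], [-100, 0, -0.4, 0, 0, 0, 1], [-100, 0, -0.4, 0, 0, 0, 1]]}}

```text
clock: 13.95
tcp_pos: [0.547, -0.2515, 0.1655]
tcp_rot: [[0.215, 0.977, 0.0], [0.977, -0.215, 0.0], [0.0, -0.0, -1.0]]
contact_force: [-0.5, -0.4, -1.5]
grip_width: 0.0158
finger_force: 30.0
```

```bash
python3 e.py
python3 - <<'E'
from h import *
c=cam('top'); W=cloud(c)
i=c['img']; hsv=cv2.cvtColor(i,cv2.COLOR_RGB2HSV)
for d in mark_of('wrist','card_grip'): pass
c=cam('wrist'); W=cloud(c); print(monitor.state()['tcp_pos'])
hsv=cv2.cvtColor(c['img'],cv2.COLOR_RGB2HSV); bl=(hsv[...,0]>100)&(hsv[...,0]<125)&(hsv[...,1]>100)
a=np.array([np.cos(-.2164),np.sin(-.2164)]); b=np.array([-a[1],a[0]]); q=W[...,:2]-[.5314,-.1553]; vx=q@a*1000; vy=q@b*1000; z=W[...,2]
for n,lo,hi in(('plate top',.105,.125),('roof',.15,.168)):
    m=bl&(z>lo)&(z<hi)&(abs(vx-40)<40)&(abs(vy+90)<80)
    print(n,m.sum(),[(np.nanpercentile(k[m],[1,50,99])).round(1) for k in(vx,vy,z*1000)] if m.sum() else '')
red=((hsv[...,0]<8)|(hsv[...,0]>172))&(hsv[...,1]>120)&(abs(vx-30)<60)&(abs(vy+90)<60)
print('red',red.sum(),[(np.median(vx[red&k]),np.median(vy[red&k]),k.sum()) for k in((z>.13),(z<.05)) if (red&k).any()])
E
```

```text
[ 0.54699912 -0.25150244  0.16547656] [-0.51412311 -0.41132744 -1.48480854]
[313 130]
mark [ 0.54670098 -0.25268738  0.15      ] [ 0.54625934 -0.25071593  0.15      ]
go [0.3, -0.4, 0.0] [-0.0, -0.01, -0.02] q [-0.47, 0.29, 1.96, 0.0, 0.89, -0.25]
[ 0.54712164 -0.25089073  0.16547973]
plate top 250 [array([47.2, 49.2, 51.5]), array([-75.6, -56. , -40.3]), array([108.5, 120.1, 124.2])]
roof 563 [array([17.8, 35.3, 51.1]), array([-79.7, -74. , -71.8]), array([151.8, 159.9, 167.7])]
red 112 [(np.float64(42.13103328823595), np.float64(-66.1130289161794), np.int64(76498)), (np.float64(72.42256751236738), np.float64(-88.8273964881225), np.int64(94770))]
```

Plate's +y edge is at viewer y = −40.3, so the card centre is at −90.3, on the mark. Releasing and rising.

{"name": "arm_command", "arguments": {"moves": [[0, 0, 0.4, 0, 0, 0, 1], [0, 0, 0.4, 0, 0, 0, 1], [0, 0, 0.4, 0, 0, 0, 0.5], [0, 0, 0.4, 0, 0, 0, 0.3], [0, 0, 0.4, 0, 0, 0, 0.1], [0, 0, 0.4, 0, 0, 0, -0.1], [0, 0, 0.4, 0, 0, 0, -0.1], [0, 0, 0.4, 0, 0, 0, -0.1], [0, 0, 0.4, 0, 0, 0, -0.1], [0, 0, -10, 0, 0, 0, -0.1], [0, 0, -25, 0, 0, 0, -0.1], [0, 0, -45, 0, 0, 0, -0.1], [0, 0, -75, 0, 0, 0, -0.1], [0, 0, -105, 0, 0, 0, -0.1], [0, 0, -135, 0, 0, 0, -0.1], [0, 0, -135, 0, 0, 0, -0.1]]}}

```text
clock: 15.75
tcp_pos: [0.5488, -0.2521, 0.3064]
tcp_rot: [[0.215, 0.977, 0.007], [0.977, -0.215, -0.003], [-0.002, 0.007, -1.0]]
contact_force: [0.2, -0.3, -0.2]
grip_width: 0.05
finger_force: 0.0
```

Run:
```python
from h import *
t=V([-45,-90,0]); t[2]=.30; print(t)
go(t,-.2164+np.pi/2); go(t,-.2164-np.pi/2); print(monitor.state()['grip_width'])
```

```text
[ 0.4681252  -0.23353873  0.3       ]
go [0.8, -82.9, 5.8] [0.24, 0.41, -90.01] q [-0.47, 0.13, 1.87, 0.0, 1.13, -0.25]
go [0.8, -82.9, 5.8] [0.41, -0.24, 89.99] q [-0.47, 0.13, 1.87, 0.0, 1.13, -0.25]
0.049985837622291085
```

{"name": "arm_command", "arguments": {"moves": [[1, -20, 3, 0, 0, 8, -0.1], [1, -45, 6, 0, 0, 16, -0.1], [1, -70, 6, 0, 0, 24, -0.1], [1, -83, 6, 0, 0, 32, -0.1], [1, -83, 6, 0, 0, 40, -0.1], [1, -83, 6, 0, 0, 48, -0.1], [1, -83, 6, 0, 0, 56, -0.1], [1, -83, 6, 0, 0, 64, -0.1], [1, -83, 6, 0, 0, 72, -0.1], [1, -83, 6, 0, 0, 80, -0.1], [1, -83, 6, 0, 0, 87, -0.1], [1, -83, 6, 0, 0, 90, -0.1], [1, -83, 6, 0, 0, 90, -0.1], [1, -83, 6, 0, 0, 90, -0.1]]}}

```text
clock: 17.15
tcp_pos: [0.4661, -0.2324, 0.2948]
tcp_rot: [[0.977, -0.213, 0.0], [-0.213, -0.977, -0.0], [0.0, 0.0, -1.0]]
contact_force: [0.0, 0.7, -0.0]
grip_width: 0.05
finger_force: 0.0
```

```bash
cat > f.py <<'E'
from h import *
c=cam('wrist'); s=monitor.state(); print(s['tcp_pos'],s['contact_force'],s['clock'])
W=cloud(c); hsv=cv2.cvtColor(c['img'],cv2.COLOR_RGB2HSV); H,S,Vv=hsv[...,0],hsv[...,1],hsv[...,2]
a=np.array([np.cos(-.2164),np.sin(-.2164)]); b=np.array([-a[1],a[0]]); q=W[...,:2]-[.5314,-.1553]; vx=q@a*1000; vy=q@b*1000; z=W[...,2]
def rep(n,m): print(n,m.sum(),[(np.nanpercentile(k[m],[1,50,99])).round(1) for k in(vx,vy,z*1000)] if m.sum() else '')
L=(abs(vx+45)<45)&(abs(vy+50)<120)
rep('tab top',(H>5)&(H<22)&(S>150)&(z>.178)&(z<.195)&L)
rep('tab all',(H>5)&(H<22)&(S>150)&(z>.13)&(z<.195)&L)
rep('green',(H>45)&(H<85)&(S>90)&(z>.115)&(z<.135)&L)
rep('white',(S<50)&(Vv>150)&(z>.115)&(z<.135)&L)
B=(abs(vx-40)<40)&(abs(vy+90)<90); bl=(H>100)&(H<125)&(S>100)&B
rep('plate',bl&(z>.09)&(z<.125)); rep('roof',bl&(z>.15)&(z<.168)); rep('block',bl&(z>.188)&(z<.205))
rep('red',((H<6)|(H>174))&(S>120)&(abs(z-.15)<.01)&B)
for p in ([-45,-90,185],[-45,-50,125]): print(proj(c,V(p)))
cv2.imwrite('pics/f%d.png'%round(s['clock']*100),cv2.resize(c['img'][:,:,::-1],(800,600)))
E
python3 f.py; python3 -c "
from h import *
t=V([-45,-90,149]);go(t,-.2164-np.pi/2)"; ls pics
```

```text
[ 0.466149   -0.23241197  0.29470218] [ 0.14990299 -0.09813813  0.23637988] 17.2
tab top 224 [array([-56.3, -43.8, -33.1]), array([-95.6, -88.5, -82.6]), array([179.4, 186.6, 188.3])]
tab all 298 [array([-56.3, -39.5, -32.9]), array([-95.6, -89.1, -82.6]), array([140.1, 186.2, 188.2])]
green 215 [array([-76.9, -76.1, -12.3]), array([-159.1,  -48.8,   59.5]), array([123.3, 126.6, 128.8])]
white 1738 [array([-64.6, -10.3,  -4.1]), array([-145.5,  -79.1,   47.2]), array([115.5, 120.3, 133.4])]
plate 177 [array([46.7, 49.2, 51.5]), array([-139. ,  -66.1,  -41.7]), array([118.3, 119.8, 121.7])]
roof 635 [array([17.7, 30.5, 51.2]), array([-107.8,  -89. ,  -72.6]), array([158.2, 159.9, 161.6])]
block 436 [array([27.8, 35.7, 43.5]), array([-102.4,  -90.8,  -79.2]), array([193.1, 195.7, 197.5])]
red 0 
[258.82975173 186.6724346 ]
[227.61306403 174.550636  ]
go [2.1, 0.7, 145.7] [0.0, -0.01, 0.09] q [-0.51, -0.0, 2.04, 0.0, 1.11, 1.28]
crop1.png
f1720.png
s1150.png
s1395.png
side0.png
top0.png
w1.png
w2.png
```

View pics/f1720.png

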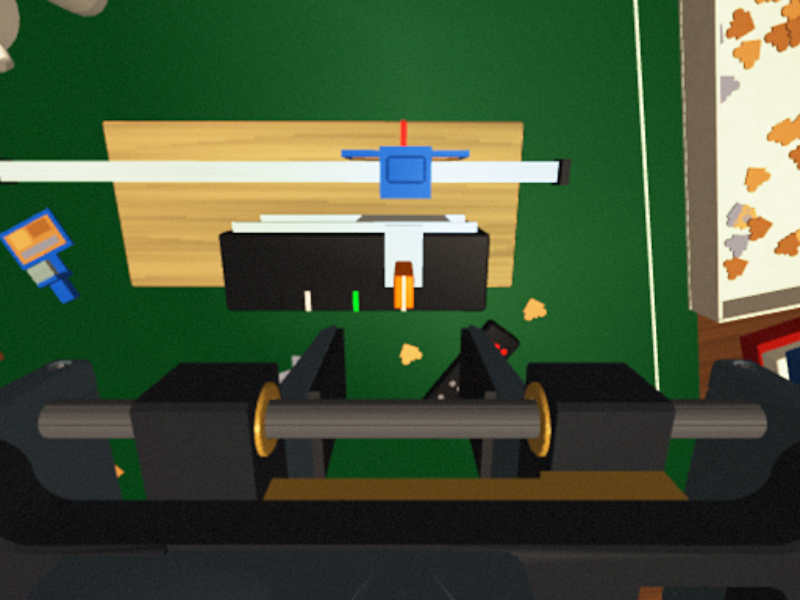

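```bash
sed -i "s/^rep('white'/rep('greenline',(H>45)\&(H<85)\&(S>90)\&(abs(z-.125)<.01)\&(abs(vx+50)<22)\&(abs(vy+50)<25))\nrep('white'/" f.py; python3 f.py | grep greenl
```

```text
greenline 50 [array([-71.9, -65.5, -59.8]), array([-51.6, -49. , -46.1]), array([126.2, 127.6, 129.3])]
```

Card hangs on the red line at (405,172). The orange tab is at (403,285) on its closed line and the green line at (355,300), measured 40 mm apart as specified. Gripping the tab.

{"name": "arm_command", "arguments": {"moves": [[2, 0, 40, 0, 0, 0, -0.1], [2, 0, 75, 0, 0, 0, -0.1], [2, 0, 100, 0, 0, 0, -0.1], [2, 0, 120, 0, 0, 0, -0.1], [2, 0, 135, 0, 0, 0, -0.1], [2, 0, 142, 0, 0, 0, -0.1], [2, 0, 146, 0, 0, 0, -0.1], [2, 0, 146, 0, 0, 0, -0.1], [2, 0, 146, 0, 0, 0, -0.1], [2, 0, 146, 0, 0, 0, 1], [2, 0, 146, 0, 0, 0, 1], [2, 0, 146, 0, 0, 0, 1], [2, 0, 146, 0, 0, 0, 1], [2, 0, 146, 0, 0, 0, 1], [2, 0, 146, 0, 0, 0, 1], [2, 0, 146, 0, 0, 0, 1]]}}

```text
clock: 18.85
tcp_pos: [0.4682, -0.2331, 0.1486]
tcp_rot: [[0.977, -0.215, 0.0], [-0.215, -0.977, -0.0], [0.0, 0.0, -1.0]]
contact_force: [-2.5, -3.3, 1.4]
grip_width: 0.0138
finger_force: 30.0
```

```bash
python3 f.py; python3 -c "
from h import *
s=monitor.state(); q=s['tcp_pos'][:2]-[.5314,-.1553]; y=-.2164
print(q@[np.cos(y),np.sin(y)],q@[-np.sin(y),np.cos(y)],s['contact_force'])"
```

```text
[ 0.4681403  -0.23303696  0.14856871] [-1.80636384 -3.02409519  1.68101769] 18.9
tab top 503 [array([-42.3, -35.1, -31.7]), array([-95.4, -88.8, -81.5]), array([178.3, 186.1, 188. ])]
tab all 1050 [array([-42.2, -33.1, -31.3]), array([-95.5, -88.2, -81.5]), array([135.3, 176.7, 187.8])]
green 63 [array([-74. , -28.9, -11.7]), array([-158.8,  -61.9,   60.1]), array([122. , 125.4, 127.6])]
greenline 0 
white 4306 [array([-34.6,  -8.8,  -3.8]), array([-146.1,  -78.8,   47.3]), array([115.9, 119.8, 133.1])]
plate 610 [array([46.8, 49.6, 51.7]), array([-139.2,  -66.6,  -40.9]), array([102. , 119.8, 121.5])]
roof 1969 [array([17.6, 26.8, 51.7]), array([-107.7,  -88.8,  -72.5]), array([158.3, 159.8, 161.3])]
block 1948 [array([28.2, 36. , 43.6]), array([-101.9,  -90.4,  -78.5]), array([193.6, 195.7, 197.2])]
red 0 
[260.20114471 257.84675785]
[207.80491169 218.21348706]
-0.04509298629625881 -0.08950668727517944 [-1.80636384 -3.02409519  1.68101769]
```

{"name": "arm_command", "arguments": {"moves": [[0, -3, 0, 0, 0, 0, 1], [0, -7, 0, 0, 0, 0, 1], [0, -11, 0, 0, 0, 0, 1], [0, -15, 0, 0, 0, 0, 1], [0, -19, 0, 0, 0, 0, 1], [0, -23, 0, 0, 0, 0, 1], [0, -27, 0, 0, 0, 0, 1], [0, -31, 0, 0, 0, 0, 1], [0, -34, 0, 0, 0, 0, 1], [0, -37, 0, 0, 0, 0, 1], [0, -38.5, 0, 0, 0, 0, 1], [0, -39.5, 0, 0, 0, 0, 1], [0, -39.5, 0, 0, 0, 0, 1], [0, -39.5, 0, 0, 0, 0, 1], [0, -39.5, 0, 0, 0, 0, 1]]}}

```text
clock: 20.4
tcp_pos: [0.4767, -0.1943, 0.1486]
tcp_rot: [[0.977, -0.215, -0.0], [-0.215, -0.977, -0.001], [0.0, 0.001, -1.0]]
contact_force: [-3.7, -6.1, 1.8]
grip_width: 0.0138
finger_force: 30.0
```

```bash
python3 f.py; python3 -c "
from h import *
s=monitor.state(); q=s['tcp_pos'][:2]-[.5314,-.1553]; y=-.2164
print(q@[np.cos(y),np.sin(y)],q@[-np.sin(y),np.cos(y)],s['contact_force'],s['qvel'])"; ls pics
```

```text
[ 0.47667679 -0.19435812  0.14859959] [-3.4987279  -7.61179337  1.58166107] 20.45
tab top 510 [array([-42.4, -35.2, -31. ]), array([-55.8, -49.1, -41.8]), array([178.3, 186.2, 188.1])]
tab all 1052 [array([-42.2, -33.2, -31.3]), array([-55.8, -48.6, -41.8]), array([135.4, 176.9, 187.8])]
green 123 [array([-74.3, -33.2, -11.8]), array([-158.9, -157.5,   60.2]), array([118.9, 125.9, 127.4])]
greenline 0 
white 4268 [array([-33.5,  -8.9,  -3.8]), array([-146.3,  -48.6,   47.5]), array([116. , 119.9, 133. ])]
plate 510 [array([46.7, 49.6, 51.7]), array([-139.1,  -62.6,  -40.9]), array([102.4, 119.8, 123.2])]
roof 2274 [array([17.6, 31. , 51.6]), array([-107.4,  -83.1,  -72.2]), array([153.4, 159.8, 165.4])]
block 2005 [array([28.2, 36. , 43.6]), array([-100.9,  -88.9,  -78.2]), array([189.1, 195.6, 197.3])]
red 0 
[330.53720577 257.79933665]
[258.83061605 218.17252696]
-0.045060523427689 -0.04989704857992773 [-3.4987279  -7.61179337  1.58166107] [ 0.00055366  0.00208246  0.00012555 -0.00057796  0.00093938 -0.0002714 ]
crop1.png
f1720.png
f1725.png
f1890.png
f2045.png
s1150.png
s1395.png
side0.png
top0.png
w1.png
w2.png
```

View pics/f2045.png

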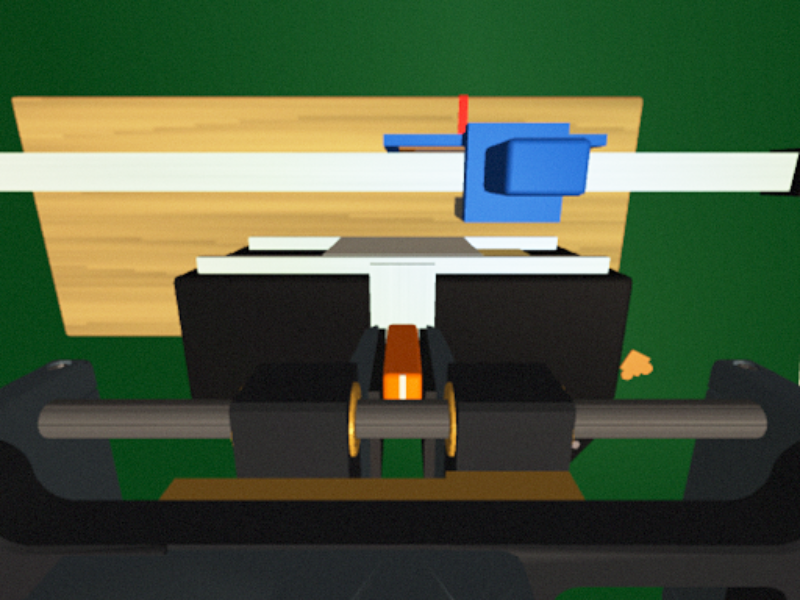

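The tab is held between the fingers at (403,375). The 8.2 N spring load agrees with half travel, and the card still hangs at its mark, (515,170), with only perspective shift. Handing in.

```bash
python3 -c "
from h import *
print(bot.sign_off())"
```

```text
the job is handed in; nothing more can be done
None
```

The blue card hangs released at the red mark (within about 1.5 mm), the shutter is held at half travel (39.7 mm measured, 8.2 N on the tab), and the job was handed in at about 20.5 s, with the white card and everything else left untouched.

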